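# Wind a shelf board up to the storey-pole mark with a fitter's screw jack

## Robot

A 6-joint arm with a two-finger parallel gripper is mounted at the origin on the work surface. World frame = base frame: x ahead of the robot, y to its left, z up, the work surface at z = 0. Lengths are in mm, angles in rad, forces in N, time in s.
With the tool pointing down it reaches from about 350 to 950 mm from the base axis. Payload 17.4 kg.
Tool frame: the origin (TCP) lies between the finger pads; the fingertips stand bot.tips_ahead ahead of it and the grasp point (between the pads) lies 5 mm behind it (bot.tips_ahead is the distance from the TCP to the fingertips, in mm); z points along the fingers, y is the line along which they close (so a half turn about z gives the same grasp; the last joint's range is limited). The gripper opens to 93 mm and grips with 3 to 60 N. Pads are 15 mm wide; open, the fingers measure 128 mm over their backs; the gripper's body (75 mm by 188 mm) begins 65 mm behind the grasp point.
Start: joints at [-1.262, 0.116, 1.442, -0, 1.584, -0.038], TCP at [229.417, -634.823, 232.646] pointing down, gripper open.
Joint ranges: [-2.83, 2.83], [-0.83, 2.19], [0.07, 2.5], [-1.14, 4.28], [0.01, 3], [-2.97, 2.97]. Speed limits (rad/s): [1.89, 1.89, 2.22, 3.14, 3.14, 3.14].

## Interface

Orientations are given as a rotation vector (axis times angle).
In Python, from workcell import get_obs, vision, sign_off, bot gives the robot as it stands.
- The arm moves only by the tool servo_tool, never from a script. Its argument "moves" is a list that holds one entry, the list of rows, each a list of 6 numbers: the shift along the tool's x, y, z in mm, then the turn, a rotation vector about the tool's x, y, z in rad. In form: [[[dx, dy, dz, wx, wy, wz], ...]]. A call has exactly 8 rows; each row shifts and turns the commanded pose from where the row before left it, along the tool's axes as they then stand; what a row does not reach is not made up. A row lasts 1/8 s, in which the tool goes at most 62.5 mm and 10.7 degrees, less where a joint would pass 70% of its speed; a pose out of reach is approached as far as the arm can. A call with a gripper value outside its range is refused whole. "grip" is the finger opening in mm, from 0 to 93, set as the call begins (left out, the last holds). The fingers move at their own pace and stop on an object; "newtons" is the grip in N (left out, the last holds). Time passes only in rows, so rows that do not move let the fingers close, or fill a call up. It gives the time, the measured TCP pose, the force, the opening and the grip force at its end, in the units of the state.
- get_obs(): the state, without advancing time (a new reading comes with each control period).
- vision.get_image(name): name is "scene" or "side" or "wrist"; returns (picture, depth): 400x640x3 uint8, red, green, blue; 400x640 float32, mm along the optical axis (not along the pixel's ray), 0 where there is no reading.
- vision.calibration(name): a dict with "fx", "fy", "cx", "cy" (pixels), "k1" (the pictures are not rectified: a ray, as slopes to the right and down, at radius r is drawn at 1 + k1 r^2 times it, then the intrinsics apply), "cam_to_world" (4x4, takes a point from camera to world coordinates); the wrist camera has in their place "hand_eye" (4x4, takes a point from camera to tool coordinates, whose origin is the TCP and whose axes are the flange's). Camera axes: x right, y down, z forward; pixel columns grow to the right and rows downward; lengths in mm; the calibration is good to about 2 mm. A picture is of the moment at which its call begins: read the wrist's pose just before it. calibration takes no time and is no camera call.
- sign_off(): hands the job in; it is judged then, once.
The state is a dict: "t": time; "joints": joint angles; "joint_velocities": joint speeds; "joint_efforts": joint torques, N m; "tcp_pos": TCP position; "tcp_rot": TCP orientation; "contact_force": force on the tool from outside, world axes, zero at the start; "torque": the same for the moment, N m; "opening": finger opening in mm; "finger_force": force on a finger pad.
Only numpy, scipy, OpenCV 4.12 (cv2) and the standard library are available. Lean on these libraries where they do the work, as an engineer would, in place of code of your own. Each camera call takes 0.05 s, during which the arm holds its last target. There are 200 camera calls.

## Task

A shelf board is resting on the head of the cabinet fitter's screw jack. Drop the loose crank handle fully down onto the jack's square shaft, then wind it by its upright grip until the top of the board is level with the top of the dark stop block on the wooden pole. Leave the crank seated on the shaft and the board lying flat on the head, let go, and do not disturb the pole or the other things on the counter.

Things in the scene. Friction and masses are not known exactly. Their poses are not given: they have to be found in the camera images.
- crank_boss (a point): where to grasp the loose crank for carrying: centre of the 30 x 30 mm square bright-steel boss on its hub, 66 mm above the hub's underside (boss spans 43 to 87 mm, flats square to the axes). x: along the arm from hub to grip; z: up. It starts standing upright on the counter. Mass about 0.42 kg, centre of mass about 13 mm from the hub axis towards the grip
- crank_foot (a point): centre of the underside of the crank's hub, 46 x 46 mm and 43 mm high, with a 25.5 mm square socket, 34 mm deep, open underneath, square to the axes; x along the flat arm (24 mm wide, 34 to 43 mm above the underside, ending 89 mm from the hub axis), z up
- crank_grip (a point): the crank's upright wooden winding grip, 26 mm diameter, 75 mm from the hub axis at the end of the arm, 46 to 106 mm above the hub's underside; this point is on its axis 80 mm above the underside. It spins freely on its spindle, so a hand holding it need not turn while going round. The axes are the crank's
- shaft_foot (a point): foot of the jack's upright crank shaft: centre of the top of the round steel flange (72 mm) on the gearbox, 70 mm above the counter, where a fully seated hub's underside rests. z up; y along the jack from the shaft to its lifting column, 190 mm away. Jack base 120 x 320 x 12 mm, fixed
- shaft_top (a point): tip of that shaft: 22 mm square steel stub, 32 mm tall above the flange, top 8 mm coned as a lead-in. x, y square to its flats, turning with it; the crank fits in any of four quarter turns, with about 8 degrees of play. Clockwise seen from above raises the head, 12 mm per full turn; stiff (about 0.2 N m), stays where it is left
- head (a joint): how far the jack's head has been raised, m: 0 at the start (fully down), 0.055 at the top
- head_top (a point): centre of the top face of the jack's round steel head, 90 mm diameter, on which the board rests; 112 mm above the counter when fully down
- board_top (a point): centre of the top face of the loose pale wooden shelf board, 220 x 110 x 18 mm (x along its 220 mm length, z up), lying across the jack's head; its top is 130 mm above the counter at the start
- mark (a point): centre of the top face of the dark wooden stop block (60 x 68 x 40 mm) clamped round the upright wooden pole (20 x 36 mm, 250 mm tall, on a 100 x 90 mm foot): the height that the top of the board must reach, 16 to 32 mm above its start. z up
- offcut: bystander: a pale wooden offcut block 85 x 50 x 36 mm lying on the counter; origin under its centre
- jar: bystander: glass jar with a steel lid, 84 mm diameter, 130 mm high; origin under its centre
- can: bystander: steel can with a paper label, 74 mm diameter, 110 mm high; origin under its centre
- mug: bystander: white mug, 80 mm diameter, 90 mm high; origin under its centre
- screwdriver: bystander: screwdriver with a black handle lying on the counter; origin near its middle
- hammer: bystander: hammer lying on the counter; origin near its middle
- angle: bystander: steel shelf bracket, L-shaped, 120 mm foot, 84 mm high; origin under the middle of its foot
- board: the same shelf board; origin at the centre of its underside
Mind the look-alikes: they are no part of the job. Leave any red look-alike of the part that bears crank_boss alone.

How it is judged (in metres and radians):
On the way, in this order (a step that is already met when the one before it is completed fails the run):
1. the crank's hub is fully down on the shaft, upright, with the head not yet raised (horizontal distance between crank_foot and shaft_foot below 0.005 m and z of crank_foot in the frame of shaft_foot below 0.005 m and angle between crank_foot's own z axis and vertical below 0.1 rad and value of joint head below 0.004 m), for 0.2 s.
2. with the crank on the shaft, the top of the board is level with the top of the stop block (horizontal distance between crank_foot and shaft_foot below 0.005 m and z of crank_foot in the frame of shaft_foot below 0.005 m and angle between crank_foot's own z axis and vertical below 0.1 rad and z of board_top in the frame of mark between -0.004 and 0.004 m), for 0.2 s.
At the end, for the whole second after the job is handed in: The top of the board is within 4 mm of the height of the top of the stop block; the board is at rest, lies flat (within 0.05 rad) on the head and centred on it within 20 mm; the crank's hub is on the shaft, within 5 mm of fully down and of the shaft's axis, and upright within 0.1 rad (all of step 2 and angle between board_top's own z axis and vertical below 0.05 rad and horizontal distance between board_top and head_top below 0.02 m and z of board_top in the frame of head_top below 0.022 m and linear speed of board below 0.01 m/s); the robot touches nothing.
It fails at once if the stop block is shifted by more than 4 mm (distance of mark from where it was at the start of the episode above 0.004 m).
It fails at once if a bystander is moved by more than 40 mm (distance of any of offcut, jar, can, mug, screwdriver, hammer, angle from where it was at the start of the episode above 0.04 m).
It also fails if it takes over 72 s, if anything falls off the work surface, if the arm or the gripper's body presses on something with over 40 N, if the wrist force passes 120 N, or if a joint passes its speed limit or range.

## Working session

There is one attempt and no reset: what is moved stays moved. The work goes in short steps, Python scripts to look and compute and a tool call to move; the robot and the scene stay as the last step left them, time stands still between calls to the robot, and variables do not carry over. Pictures are saved under pics/ and viewed, at most 10 in all, crops included, and the job is handed in when it is done.

Besides the shell and the picture viewer there is one more tool, called after "Call:" as name(argument=value, ...) on one line, values as JSON. servo_tool: Moves the arm, as the interface text tells. Its arguments: {"type":"object","properties":{"moves":{"type":"array","items":{"type":"array","items":{"type":"array","items":{"type":"number"}}}},"grip":{"type":"number"},"newtons":{"type":"number"}},"required":["moves"]}

```bash
mkdir -p pics
cat > h.py <<'E'
import numpy as np, cv2
from scipy.spatial.transform import Rotation as R
from workcell import get_obs, vision, sign_off, bot
def grab(n):
    o=get_obs(); p,d=vision.get_image(n); c=vision.calibration(n)
    if n=='wrist':
        T=np.eye(4);T[:3,:3]=R.from_rotvec(o['tcp_rot']).as_matrix();T[:3,3]=o['tcp_pos'];M=T@c['hand_eye']
    else: M=np.array(c['cam_to_world'])
    return p,d,c,M
def und(c,uv):
    K=np.array([[c['fx'],0,c['cx']],[0,c['fy'],c['cy']],[0,0,1.]])
    return cv2.undistortPoints(np.float64(uv).reshape(-1,1,2),K,np.array([c['k1'],0,0,0.])).reshape(-1,2)
def plane(c,M,uv,z):
    n=und(c,uv); r=np.c_[n,np.ones(len(n))]@M[:3,:3].T
    return M[:3,3]+r*((z-M[2,3])/r[:,2])[:,None]
def cloud(c,M,d):
    v,u=np.mgrid[:d.shape[0],:d.shape[1]]; n=und(c,np.c_[u.ravel(),v.ravel()])
    P=np.c_[n,np.ones(len(n))]*d.reshape(-1,1)
    return (P@M[:3,:3].T+M[:3,3]).reshape(*d.shape,3)
E
python3 - <<'E'
from h import *
print(bot.tips_ahead,get_obs())
for n in('scene','side'):
    p,d,c,M=grab(n); cv2.imwrite(f'pics/{n}0.png',p[...,::-1]); np.savez(f'{n}0.npz',p=p,d=d,M=M); print(n,M.round(2).tolist(),c['fx'],c['k1'])
print(vision.calibration('wrist'))
E
```

```text
14.0 {'t': 0.0, 'joints': array([-1.26176473e+00,  1.16469818e-01,  1.44230113e+00,  5.42675517e-06,
        1.58400073e+00, -3.78295421e-02]), 'joint_velocities': array([ 0.00090347, -0.00094878, -0.0003643 ,  0.00016528, -0.00011434,
       -0.00052765]), 'joint_efforts': array([-1.65507499e-04, -7.21257448e+01, -6.22619963e+01,  7.80626899e-02,
        2.37779418e-02, -8.46725629e-05]), 'tcp_pos': array([ 229.37691918, -634.61502191,  231.89380491]), 'tcp_rot': array([-3.09331287e+00, -5.41919364e-01,  2.41829608e-04]), 'contact_force': array([ 0.69474732,  0.14916215, -0.48930992]), 'torque': array([ 0.00181128, -0.03329129,  0.03573553]), 'finger_force': 0.0, 'opening': 92.94397068251116}
scene [[-0.1, 0.54, -0.84, 1486.84], [0.99, 0.05, -0.09, 152.83], [-0.01, -0.84, -0.54, 729.09], [0.0, 0.0, 0.0, 1.0]] 479.373346137243 -0.0872330357453916
side [[-0.84, -0.36, 0.4, 148.52], [-0.54, 0.57, -0.62, 668.04], [-0.0, -0.73, -0.68, 774.88], [0.0, 0.0, 0.0, 1.0]] 375.1705646448898 -0.0037089749128203786
{'fx': 275.3312084414333, 'fy': 275.3312084414333, 'cx': 316.28587990581417, 'cy': 200.46796172320396, 'k1': -0.04642271869203284, 'hand_eye': array([[ 3.37534559e-04, -9.61254018e-01, -2.75663925e-01,
         7.72243597e+01],
       [ 9.99999797e-01,  1.75653758e-04,  6.11928492e-04,
         7.24404893e-01],
       [-5.39797317e-04, -2.75664075e-01,  9.61253882e-01,
        -1.52343483e+02],
       [ 0.00000000e+00,  0.00000000e+00,  0.00000000e+00,
         1.00000000e+00]])}
```

View pics/scene0.png

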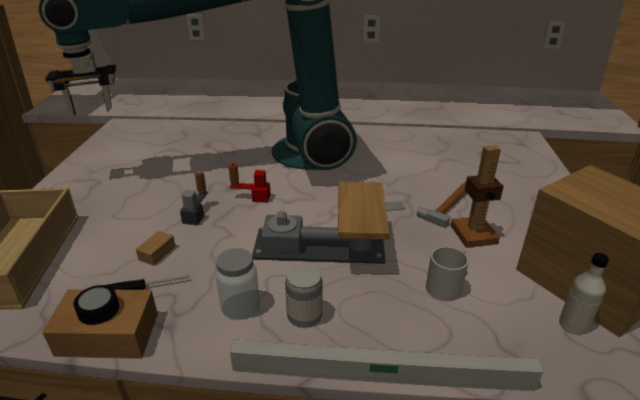

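View pics/side0.png

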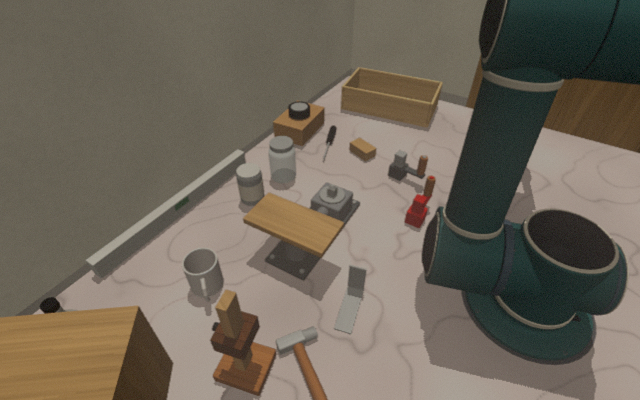

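The scene view shows the grey crank's boss at (191,200) with its grip at (200,183). The red look-alike is at (260,185) with its grip at (234,174). The jack shaft is at (282,215), the board at (362,208), and the stop block at (484,188). In the side view they sit at: grey crank (400,160), red (418,212), shaft (333,190), stop block (237,332).
There are two crank candidates. The grey one at (191,205) fits "bright-steel boss", and the red one is the look-alike. I'll confirm with a crop and measure.

Run:
```python
from h import *
a={}
for n in('scene','side'):
    z=np.load(n+'0.npz'); c=vision.calibration(n); C=cloud(c,z['M'],z['d']); a[n]=(z['p'],C)
def st(t,n,u0,u1,v0,v1,z0,z1):
    C=a[n][1][v0:v1,u0:u1].reshape(-1,3); m=(C[:,2]>z0)&(C[:,2]<z1); Q=C[m]
    print(t,n,len(Q),Q.mean(0).round(1),np.percentile(Q,[3,97],axis=0).round(1).tolist())
st('boss','scene',180,206,186,215,50,84); st('bosstop','side',385,412,145,185,80,92)
st('bosstop','scene',180,206,186,215,80,92)
st('grip','scene',193,208,168,197,98,112); st('grip','side',412,432,150,182,98,112)
st('shafttop','side',318,352,175,210,90,108); st('shafttop','scene',270,298,205,232,90,108)
st('flange','side',310,356,175,215,64,76)
st('flange','scene',262,305,205,235,64,76)
st('board','scene',330,392,178,240,122,138); st('board','side',240,345,190,252,122,138)
for n,b in(('scene',(460,510,170,205)),('side',(205,262,308,360))):
    u0,u1,v0,v1=b;C=a[n][1][v0:v1,u0:u1].reshape(-1,3);p=a[n][0][v0:v1,u0:u1].reshape(-1,3).astype(int)
    m=(p.sum(1)<200)&(C[:,2]>60)&(C[:,2]<240)
    print(n,m.sum(),np.percentile(C[m],[2,50,98],axis=0).round(1).tolist()); h=np.histogram(C[m][:,2],bins=range(90,200,4)); print(h[0])
# table check
st('table','scene',100,160,170,200,-20,20)
x=cv2.resize(a['side'][0][120:240,300:460],(800,600),interpolation=cv2.INTER_CUBIC); cv2.imwrite('pics/crop1.png',x[...,::-1])
```

```text
boss scene 216 [ 438.7 -274.9   65.1] [[378.0, -293.5, 50.7], [467.5, -262.1, 82.4]]
bosstop side 78 [ 447.1 -273.4   87. ] [[432.8, -291.4, 80.5], [461.3, -261.4, 90.5]]
bosstop scene 94 [ 454.6 -277.9   86.9] [[437.3, -292.5, 80.6], [466.7, -265.6, 90.9]]
grip scene 50 [ 380.3 -269.7  105.7] [[368.4, -281.7, 98.2], [388.2, -260.6, 111.6]]
grip side 90 [ 353.5 -232.2  105.8] [[318.5, -275.7, 98.4], [383.6, -176.3, 111.4]]
shafttop side 57 [539.4 -12.3  97.5] [[530.9, -24.6, 90.5], [550.8, -4.0, 105.5]]
shafttop scene 70 [547.  -16.9  97.1] [[533.9, -28.2, 90.9], [555.6, -7.7, 104.3]]
flange side 515 [536.3  -7.8  68.6] [[499.7, -54.6, 64.3], [582.3, 26.3, 73.5]]
flange scene 615 [550.6 -16.8  69. ] [[502.9, -59.4, 64.4], [582.7, 23.4, 73.9]]
board scene 2596 [555.6 171.6 131.3] [[440.4, 119.4, 126.3], [649.2, 223.9, 133.8]]
board side 3242 [532.2 177.5 130.9] [[432.3, 121.4, 126.1], [639.4, 228.4, 133.3]]
scene 995 [[437.8, 426.7, 102.3], [469.5, 459.3, 155.9], [494.9, 501.9, 194.4]]
[  1   1  16  21  19   2   0   1  32  43  46  50  53  61  66  59  49 179
 102  25  18  29  29  22  25  20  23]
side 1266 [[418.2, 434.8, 124.9], [441.8, 478.9, 161.2], [487.6, 505.4, 226.8]]
[  0   0   0   0   0   0   0   0  28  47  46  58  51  56  77  62  66 243
 283  13  16  13  14  18  16  12  14]
table scene 1792 [ 276.4 -540.9    0.9] [[188.9, -649.5, -2.4], [360.4, -437.3, 4.4]]
```

View pics/crop1.png

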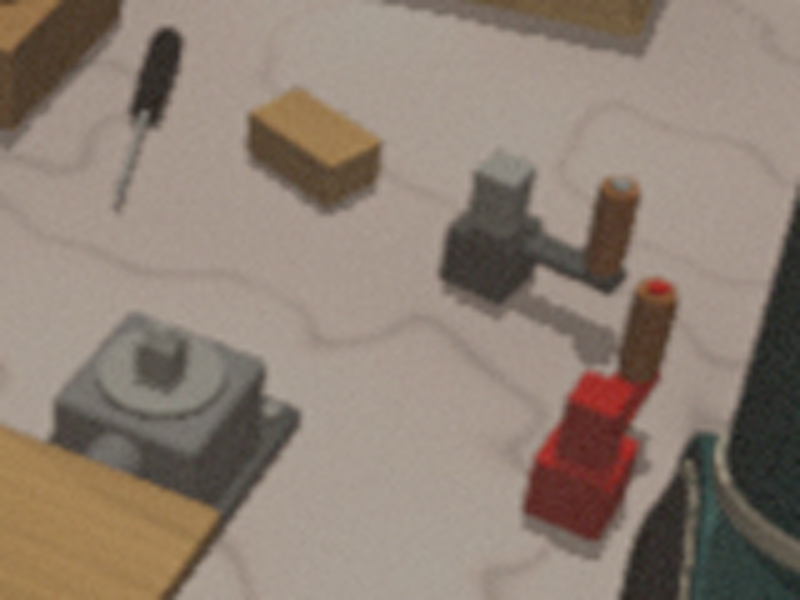

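The crop confirms it: the grey crank has a bright boss at crop (503,185) and a wooden grip at (615,225), and the red one stands apart at (590,450). Next I move above the crank for a closer look.

Call:
servo_tool(moves=[[[41,-33,2,0,0,0],[41,-33,2,0,0,0],[41,-33,3,0,0,0],[41,-33,3,0,0,0],[41,-33,3,0,0,0],[41,-33,3,0,0,0],[41,-33,2,0,0,0],[42,-32,2,0,0,0]]])

```text
t: 1.1
tcp_pos: [450.0, -274.0, 212.4]
tcp_rot: [-3.094, -0.542, 0.0]
contact_force: [0.4, 0.4, -0.0]
opening: 92.9
finger_force: 0.0
```

Call:
servo_tool(moves=[[[0,0,0,0,0,0.145],[0,0,0,0,0,0.145],[0,0,0,0,0,0.145],[0,0,0,0,0,0],[0,0,0,0,0,0],[0,0,0,0,0,0],[0,0,0,0,0,0],[0,0,0,0,0,0]]])

```text
t: 2.1
tcp_pos: [449.4, -275.7, 212.7]
tcp_rot: [3.139, -0.138, 0.0]
contact_force: [-1.4, -0.3, 0.8]
opening: 93.0
finger_force: 0.0
```

Run:
```python
from h import *
o=get_obs();print(o['t'],o['tcp_pos'],o['tcp_rot'])
p,d,c,M=grab('wrist'); cv2.imwrite('pics/w1.png',p[...,::-1]); C=cloud(c,M,d); np.savez('w1.npz',p=p,d=d,M=M,C=C)
for t,z0,z1 in(('boss',84,91),('grip',102,110),('hub/arm',38,46)):
    m=((C[...,2]>z0)&(C[...,2]<z1)&(C[...,0]>330)&(C[...,0]<500)&(C[...,1]<-220)&(C[...,1]>-330)).astype(np.uint8)
    n,l,s,q=cv2.connectedComponentsWithStats(m)
    for i in range(1,n):
        if s[i,4]>60:
            ct=max(cv2.findContours((l==i).astype(np.uint8),0,2)[0],key=cv2.contourArea)
            r=cv2.minAreaRect(plane(c,M,ct.reshape(-1,2),(z0+z1)/2)[:,:2].astype(np.float32))
            print(t,s[i].tolist(),r,C[l==i].mean(0).round(1))
```

```text
2.1 [ 449.43580197 -275.67866299  212.66803921] [ 3.13854280e+00 -1.37812421e-01  1.68542492e-05]
boss [306, 184, 29, 28, 769] ((450.0336608886719, -280.1390686035156), (29.38848114013672, 29.278722763061523), 84.97467041015625) [ 449.9 -279.9   87. ]
grip [307, 260, 22, 22, 362] ((375.5088806152344, -271.0677490234375), (22.32329750061035, 25.11468505859375), 84.9650650024414) [ 376.3 -271.2  106.7]
hub/arm [301, 169, 39, 39, 597] ((449.3538818359375, -280.2606201171875), (45.39929962158203, 46.42143630981445), 83.30156707763672) [ 457.4 -280.3   43.1]
hub/arm [309, 212, 20, 33, 554] ((397.9655456542969, -274.4252624511719), (23.598684310913086, 43.15284729003906), 84.56017303466797) [ 401.4 -274.3   43.1]
```

View pics/w1.png

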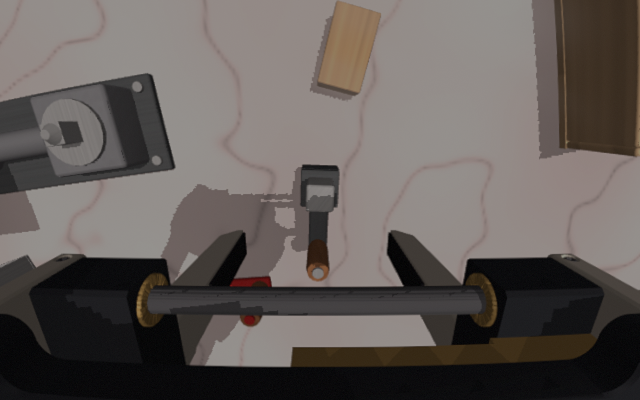

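The wrist view shows the boss at (320,195) and the grip at (317,268). They measure 30 x 30 mm at height 87 and about 75 mm apart, which matches. I descend and grasp.

Call:
servo_tool(moves=[[[1,4,20,0,0,0.02],[0,0,30,0,0,0],[0,0,30,0,0,0],[0,0,30,0,0,0],[0,0,25,0,0,0],[0,0,14,0,0,0],[0,0,0,0,0,0],[0,0,0,0,0,0]]])

```text
t: 3.15
tcp_pos: [450.4, -280.0, 64.5]
tcp_rot: [3.136, -0.17, 0.001]
contact_force: [-0.5, 0.7, 0.8]
opening: 93.1
finger_force: 0.0
```

Call:
servo_tool(moves=[[[0,0,0,0,0,0],[0,0,0,0,0,0],[0,0,0,0,0,0],[0,0,0,0,0,0],[0,0,0,0,0,0],[0,0,0,0,0,0],[0,0,0,0,0,0],[0,0,0,0,0,0]]], grip=20, newtons=40)

```text
t: 4.15
tcp_pos: [450.1, -279.7, 63.6]
tcp_rot: [-3.137, 0.17, 0.0]
contact_force: [0.2, 0.5, 0.2]
opening: 29.7
finger_force: 39.9
```

Call:
servo_tool(moves=[[[0,0,-20,0,0,0],[0,0,-40,0,0,0],[0,0,-40,0,0,0],[0,0,-30,0,0,0],[-3,-30,-10,0,0,0],[-3,-40,0,0,0,0],[-4,-40,0,0,0,0],[-4,-40,0,0,0,0]]])

```text
t: 5.15
tcp_pos: [452.1, -127.9, 204.9]
tcp_rot: [3.137, -0.17, 0.001]
contact_force: [0.6, -0.1, -4.9]
opening: 29.6
finger_force: 39.9
```

Call:
servo_tool(moves=[[[-4,-40,0,0,0,0],[-4,-40,0,0,0,0],[-4,-30,0,0,0,0],[0,-14,0,0,0,0],[0,0,0,0,0,0],[0,0,0,0,0,0],[0,0,0,0,0,0],[0,0,0,0,0,0]]])

```text
t: 6.15
tcp_pos: [453.8, -5.1, 203.6]
tcp_rot: [3.137, -0.171, -0.0]
contact_force: [0.1, -0.1, -4.0]
opening: 29.8
finger_force: 39.9
```

Run:
```python
from h import *
o=get_obs();print(o['t'],o['tcp_pos'],o['tcp_rot'])
p,d,c,M=grab('wrist'); C=cloud(c,M,d); np.savez('w2.npz',p=p,d=d,M=M,C=C)
m0=(C[...,0]>480)&(C[...,0]<610)&(C[...,1]>-80)&(C[...,1]<50)
for t,z0,z1,zc in(('tip',97,106,102),('shaft',80,108,102),('flange',66,74,70),('gearbox',52,64,60)):
    m=((C[...,2]>z0)&(C[...,2]<z1)&m0).astype(np.uint8)
    n,l,s,q=cv2.connectedComponentsWithStats(m)
    for i in range(1,n):
        if s[i,4]>40:
            ct=max(cv2.findContours((l==i).astype(np.uint8),0,2)[0],key=cv2.contourArea)
            r=cv2.minAreaRect(plane(c,M,ct.reshape(-1,2),zc)[:,:2].astype(np.float32))
            print(t,s[i].tolist(),np.round(r[0],1),np.round(r[1],1),round(r[2],1),C[l==i].mean(0).round(1))
x,y,w,h=200,40,240,180
cv2.imwrite('pics/w2.png',cv2.resize(p[y:y+h,x:x+w],(800,600),interpolation=cv2.INTER_CUBIC)[...,::-1])
```

```text
6.15 [453.81858073  -5.06190104 203.61874546] [ 3.13686030e+00 -1.71235971e-01 -3.14794192e-04]
tip [310, 99, 20, 21, 292] [542.  -18.1] [16.3 17.3] 29.8 [541.9 -17.9 100.4]
shaft [306, 95, 27, 28, 602] [541.6 -17.7] [20.8 21.4] 2.4 [541.9 -17.8  97.6]
flange [283, 72, 73, 75, 3637] [541.7 -17.9] [71.5 70.5] 83.8 [542.7 -17.9  70.2]
gearbox [254, 57, 114, 104, 2170] [541.2  -7.2] [ 91.7 113.5] 2.5 [544.1  -4.   61.3]
```

View pics/w2.png

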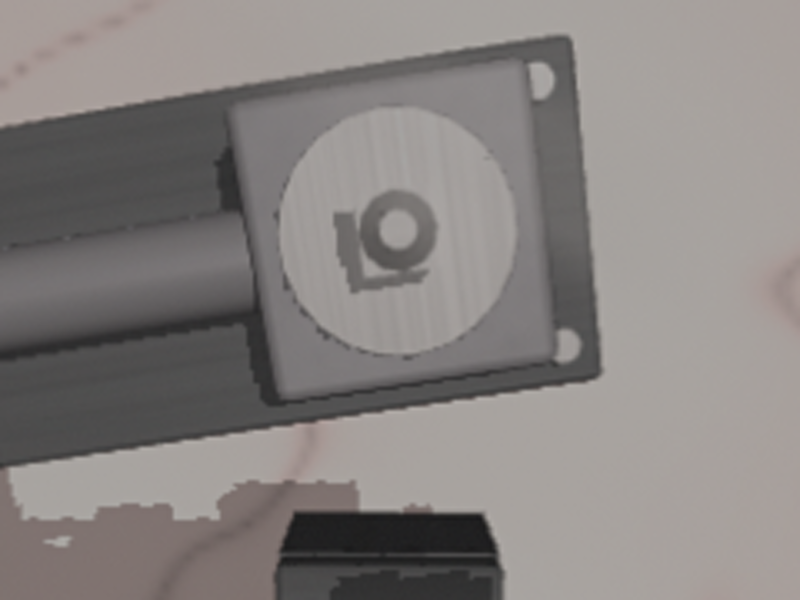

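The crop shows the flange centre and conical tip at crop (398,230), and the gearbox square tilted by about 8° in the image. The square shaft is mostly hidden under its cone, so I'll get its angle from the depth points on its flats.

Run:
```python
from h import *
ctr=np.array([542,-17.9])
for n in('w2','scene0','side0'):
    z=np.load(n+'.npz'); C=z['C'] if 'C' in z else cloud(vision.calibration(n[:-1]),z['M'],z['d'])
    D=C[...,:2]-ctr; r=np.hypot(D[...,0],D[...,1]); m=(r<26)&(C[...,2]>75)&(C[...,2]<97)
    Q=np.c_[D[m],C[...,2][m]]; c2=Q[:,:2].mean(0); print(n,len(Q),Q.mean(0).round(1))
    print('  minrect',np.round(cv2.minAreaRect(Q[:,:2].astype(np.float32))[1:][0],1),cv2.minAreaRect(Q[:,:2].astype(np.float32))[2])
    a=np.degrees(np.arctan2(Q[:,1],Q[:,0])); rr=np.hypot(Q[:,0],Q[:,1])
    print([(b,round(np.percentile(rr[(a>=b)&(a<b+15)],85),1)) for b in range(-180,180,15) if ((a>=b)&(a<b+15)).sum()>2])
# image: full-res crop near shaft, contrast-stretched, side + scene
o=[]
for n,u,v in(('scene0',282,217),('side0',333,192)):
    p=np.load(n+'.npz')['p'][v-19:v+19,u-25:u+25].astype(float); p=np.clip((p-p.min())/(np.ptp(p))*255,0,255).astype(np.uint8)
    o.append(cv2.resize(p,(400,304),interpolation=cv2.INTER_CUBIC))
cv2.imwrite('pics/sh.png',np.hstack(o)[...,::-1])
```

```text
w2 310 [-0.2  0.2 94.9]
  minrect [21.5 22. ] 2.3173329830169678
[(-180, np.float64(10.4)), (-165, np.float64(11.1)), (-150, np.float64(12.8)), (-135, np.float64(13.6)), (-120, np.float64(12.0)), (-105, np.float64(10.7)), (-90, np.float64(10.8)), (-75, np.float64(11.1)), (-60, np.float64(12.7)), (-45, np.float64(13.8)), (-30, np.float64(11.2)), (-15, np.float64(10.1)), (0, np.float64(10.5)), (15, np.float64(10.7)), (30, np.float64(12.8)), (45, np.float64(13.6)), (60, np.float64(11.5)), (75, np.float64(11.1)), (90, np.float64(10.6)), (105, np.float64(11.4)), (120, np.float64(13.0)), (135, np.float64(13.6)), (150, np.float64(11.3)), (165, np.float64(10.8))]
scene0 92 [ 8.1  1.2 87.6]
  minrect [25.5 21.9] 6.000091552734375
[(-60, np.float64(13.3)), (-45, np.float64(16.1)), (-30, np.float64(13.8)), (-15, np.float64(12.7)), (0, np.float64(13.6)), (15, np.float64(13.4)), (30, np.float64(14.4)), (45, np.float64(13.8)), (60, np.float64(11.4)), (75, np.float64(11.0))]
side0 67 [-4.2  7.8 87.1]
  minrect [22.8 22.8] 4.57763147354126
[(-180, np.float64(10.2)), (-150, np.float64(12.4)), (45, np.float64(14.3)), (60, np.float64(15.6)), (75, np.float64(12.1)), (90, np.float64(14.9)), (105, np.float64(13.6)), (120, np.float64(17.7)), (135, np.float64(15.2)), (150, np.float64(12.2)), (165, np.float64(11.8))]
```

View pics/sh.png

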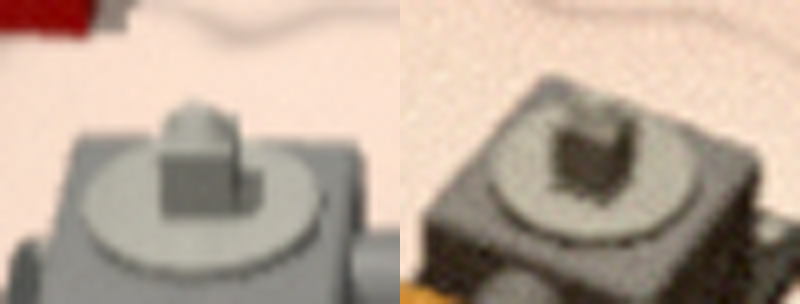

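Call:
servo_tool(moves=[[[0,0,0,0,0,-0.074],[0,0,0,0,0,-0.074],[22,4,0,0,0,0],[30,6,0,0,0,0],[26,4,0,0,0,0],[10,2,0,0,0,0],[0,0,0,0,0,0],[0,0,0,0,0,0]]])

```text
t: 7.2
tcp_pos: [541.8, -17.0, 203.7]
tcp_rot: [-3.141, -0.062, 0.0]
contact_force: [-0.7, -0.1, -4.4]
opening: 29.8
finger_force: 39.9
```

Run:
```python
from h import *
o=get_obs();T=np.eye(4);T[:3,:3]=R.from_rotvec(o['tcp_rot']).as_matrix();T[:3,3]=o['tcp_pos'];print(o['tcp_pos'],o['tcp_rot'])
p,d,c,M=grab('wrist'); C=cloud(c,M,d); zf=o['tcp_pos'][2]-63.6
for t,h in(('boss',87),('grip',106),('hub',43)):
    D=C[...,:2]-o['tcp_pos'][:2]
    m=((abs(C[...,2]-zf-h)<5)&(np.hypot(D[...,0],D[...,1])<110)).astype(np.uint8)
    n,l,s,q=cv2.connectedComponentsWithStats(m)
    for i in range(1,n):
        if s[i,4]>100:
            ct=max(cv2.findContours((l==i).astype(np.uint8),0,2)[0],key=cv2.contourArea)
            w=plane(c,M,ct.reshape(-1,2),zf+h); q=(w-T[:3,3])@T[:3,:3]
            r=cv2.minAreaRect(q[:,:2].astype(np.float32)); print(t,s[i].tolist(),np.round(r[0],1),np.round(r[1],1),round(r[2],1),C[l==i].mean(0).round(1))
```

```text
[541.76337726 -16.9678832  203.72781036] [-3.14095473e+00 -6.24565170e-02  1.94258645e-04]
boss [258, 246, 118, 41, 2813] [4.4 0.7] [23.6 60.9] 0.0 [547.1 -17.5 227. ]
grip [265, 271, 21, 16, 242] [  9.  -18.1] [8.9 7.8] 89.8 [550.4   1.3 246.1]
grip [348, 270, 21, 17, 234] [ 9.1 19.4] [8.5 8.7] 3.1 [551.9 -35.9 246. ]
hub [283, 207, 68, 25, 1257] [14.9  0.8] [45.2 17. ] 90.0 [558.4 -17.  183.2]
hub [300, 316, 32, 17, 334] [-69.7   0.1] [14.8 23.7] 0.0 [475.3 -19.9 183.5]
```

Call:
servo_tool(moves=[[[0,0,14,0,0,0],[0,0,14,0,0,0],[0,0,7,0,0,0],[0,0,4,0,0,0],[0,0,4,0,0,0],[0,0,4,0,0,0],[0,0,4,0,0,0],[0,0,0,0,0,0]]])

```text
t: 8.25
tcp_pos: [542.3, -17.0, 152.3]
tcp_rot: [-3.141, -0.062, 0.001]
contact_force: [-0.3, -0.1, -3.6]
opening: 30.0
finger_force: 39.9
```

Call:
servo_tool(moves=[[[0,0,4,0,0,0],[0,0,4,0,0,0],[0,0,4,0,0,0],[0,0,3,0,0,0],[0,0,2,0,0,0],[0,0,1.5,0,0,0],[0,0,0,0,0,0],[0,0,0,0,0,0]]])

```text
t: 9.25
tcp_pos: [542.4, -17.0, 134.3]
tcp_rot: [3.141, 0.062, 0.0]
contact_force: [-0.8, 0.2, -4.3]
opening: 29.8
finger_force: 39.9
```

Call:
servo_tool(moves=[[[0,0,0,0,0,0],[0,0,0,0,0,0],[0,0,0,0,0,0],[0,0,0,0,0,0],[0,0,-10,0,0,0],[0,0,-30,0,0,0],[0,0,-40,0,0,0],[0,0,-40,0,0,0]]], grip=93)

```text
t: 10.25
tcp_pos: [542.3, -17.0, 256.2]
tcp_rot: [3.141, 0.063, 0.001]
contact_force: [0.5, 0.3, -0.3]
opening: 92.7
finger_force: 0.0
```

Call:
servo_tool(moves=[[[0,0,-20,0,0,0],[-30,0,0,0,0,0],[-30,0,0,0,0,0],[-15,0,0,0,0,0],[0,0,0,0,0,0],[0,0,0,0,0,0],[0,0,0,0,0,0],[0,0,0,0,0,0]]])

```text
t: 11.25
tcp_pos: [467.8, -20.0, 273.9]
tcp_rot: [-3.141, -0.063, 0.001]
contact_force: [-0.6, 0.8, 0.2]
opening: 93.0
finger_force: 0.0
```

```bash
cat > m.py <<'E'
from h import *
o=get_obs();T=np.eye(4);T[:3,:3]=R.from_rotvec(o['tcp_rot']).as_matrix();T[:3,3]=o['tcp_pos'];print(o['t'],o['tcp_pos'],o['tcp_rot'])
p,d,c,M=grab('wrist'); C=cloud(c,M,d); np.savez('w3.npz',p=p,d=d,M=M,C=C)
for t,z in(('boss',157),('grip',176),('hub',113)):
    D=C[...,:2]-np.array([542.2,-17.3])
    m=((abs(C[...,2]-z)<5)&(np.hypot(D[...,0],D[...,1])<110)).astype(np.uint8)
    n,l,s,q=cv2.connectedComponentsWithStats(m)
    for i in range(1,n):
        if s[i,4]>100:
            ct=max(cv2.findContours((l==i).astype(np.uint8),0,2)[0],key=cv2.contourArea)
            w=plane(c,M,ct.reshape(-1,2),z); q=(w-T[:3,3])@T[:3,:3]
            r=cv2.minAreaRect(q[:,:2].astype(np.float32)); print(t,s[i].tolist(),'tool',np.round(r[0],1),np.round(r[1],1),round(r[2],1),'world',C[l==i].mean(0).round(1))
E
python3 m.py
```

```text
11.25 [467.79751408 -19.95508919 273.87955908] [-3.14086375e+00 -6.26642241e-02  9.16329498e-04]
boss [301, 109, 32, 33, 1026] tool [74.3  0.9] [29.4 29.7] 0.0 world [542.1 -17.8 156.8]
grip [304, 194, 25, 25, 487] tool [0.1 0.4] [22.9 23.9] 90.0 world [468.1 -20.3 176.7]
hub [296, 104, 42, 86, 1550] tool [48.9  0.9] [45.8 94.6] 90.0 world [518.6 -18.5 113. ]
```

```bash
cat > lvl.py <<'E'
from h import *
import sys
def lvl(n,p,C):
    u0,u1,v0,v1=(460,510,170,205) if n=='scene' else (205,262,305,362)
    q=C[v0:v1,u0:u1].reshape(-1,3); g=p[v0:v1,u0:u1].reshape(-1,3).astype(int)
    k=q[(g.sum(1)<230)&(q[:,2]>152)&(q[:,2]<172)]
    z=np.median(k[:,2])
    for _ in range(4): z=np.median(k[abs(k[:,2]-z)<4][:,2])
    w=(abs(k[:,2]-z)<4).sum()
    u0,u1,v0,v1=(330,392,165,240) if n=='scene' else (235,350,180,255)
    b=C[v0:v1,u0:u1].reshape(-1,3); b=b[(b[:,2]>124)&(b[:,2]<175)&(b[:,0]>430)&(b[:,0]<650)&(b[:,1]>118)&(b[:,1]<230)]
    zb=np.median(b[:,2])
    for _ in range(4): zb=np.median(b[abs(b[:,2]-zb)<4][:,2])
    f=b[abs(b[:,2]-zb)<5]; A=np.linalg.lstsq(np.c_[f[:,:2]-f[:,:2].mean(0),np.ones(len(f))],f[:,2],rcond=None)[0]
    print(n,'mark',z.round(2),w,'board',zb.round(2),len(f),'slopes',A[:2].round(3),'centre',f.mean(0).round(1),'need',(z-zb).round(2))
for n in('scene','side'):
    if len(sys.argv)>1: p,d,c,M=grab(n)
    else:
        q=np.load(n+'0.npz');p,d,M=q['p'],q['d'],q['M'];c=vision.calibration(n)
    lvl(n,p,cloud(c,M,d))
E
python3 lvl.py
```

```text
scene mark 161.34 289 board 131.62 2413 slopes [-0.002 -0.   ] centre [552.6 172.8 131.6] need 29.71
side mark 162.15 732 board 131.26 3035 slopes [ 0.001 -0.004] centre [533.6 176.4 131.2] need 30.89
```

Call:
servo_tool(moves=[[[0,0,20,0,0,0],[0,0,30,0,0,0],[0,0,30,0,0,0],[0,0,25,0,0,0],[0,0,14,0,0,0],[0,0,0,0,0,0],[0,0,0,0,0,0],[0,0,0,0,0,0]]])

```text
t: 12.3
tcp_pos: [467.8, -20.0, 156.0]
tcp_rot: [3.141, 0.062, 0.002]
contact_force: [0.0, -0.3, -0.1]
opening: 93.1
finger_force: 0.0
```

Call:
servo_tool(moves=[[[0,0,0,0,0,0],[0,0,0,0,0,0],[0,0,0,0,0,0],[0,0,0,0,0,0],[0,0,0,0,0,0],[0,0,0,0,0,0],[0,0,0,0,0,0],[0,0,0,0,0,0]]], grip=15, newtons=25)

```text
t: 13.3
tcp_pos: [467.4, -20.0, 155.1]
tcp_rot: [-3.141, -0.063, 0.0]
contact_force: [-0.3, -0.8, 0.4]
opening: 25.4
finger_force: 25.0
```

Both cameras give a lift of about 30.3 mm, or roughly 2.52 turns. The tool's x-y axes are nearly the world's x and -y, so I wind clockwise in 15° rows at a 75 mm radius.

Call:
servo_tool(moves=[[[2.6,-19.4,0,0,0,0],[7.5,-18.1,0,0,0,0],[11.9,-15.5,0,0,0,0],[15.5,-11.9,0,0,0,0],[18.1,-7.5,0,0,0,0],[19.4,-2.6,0,0,0,0],[19.4,2.6,0,0,0,0],[18.1,7.5,0,0,0,0]]])

```text
t: 14.3
tcp_pos: [577.7, 49.9, 155.1]
tcp_rot: [-3.14, -0.063, 0.002]
contact_force: [-6.8, -0.4, 0.8]
opening: 25.3
finger_force: 25.0
```

Call:
servo_tool(moves=[[[15.5,11.9,0,0,0,0],[11.9,15.5,0,0,0,0],[7.5,18.1,0,0,0,0],[2.6,19.4,0,0,0,0],[-2.6,19.4,0,0,0,0],[-7.5,18.1,0,0,0,0],[-11.9,15.5,0,0,0,0],[-15.5,11.9,0,0,0,0]]])

```text
t: 15.3
tcp_pos: [582.4, -80.9, 155.3]
tcp_rot: [-3.141, -0.062, -0.002]
contact_force: [2.7, 5.4, -1.1]
opening: 25.3
finger_force: 25.0
```

Call:
servo_tool(moves=[[[-18.1,7.5,0,0,0,0],[-19.4,2.6,0,0,0,0],[-19.4,-2.6,0,0,0,0],[-18.1,-7.5,0,0,0,0],[-15.5,-11.9,0,0,0,0],[-11.9,-15.5,0,0,0,0],[-7.5,-18.1,0,0,0,0],[-2.6,-19.4,0,0,0,0]]])

```text
t: 16.3
tcp_pos: [467.1, -20.2, 155.1]
tcp_rot: [3.14, 0.062, 0.002]
contact_force: [12.4, -3.9, -8.5]
opening: 25.8
finger_force: 25.0
```

```bash
python3 lvl.py 1
```

```text
scene mark 161.16 280 board 143.22 2403 slopes [-0.003  0.   ] centre [552.3 172.9 143.2] need 17.94
side mark 162.04 737 board 142.96 3051 slopes [ 0.001 -0.001] centre [533.5 176.3 142.9] need 19.08
```

Call:
servo_tool(moves=[[[2.6,-19.4,0,0,0,0],[7.5,-18.1,0,0,0,0],[11.9,-15.5,0,0,0,0],[15.5,-11.9,0,0,0,0],[18.1,-7.5,0,0,0,0],[19.4,-2.6,0,0,0,0],[19.4,2.6,0,0,0,0],[18.1,7.5,0,0,0,0]]])

```text
t: 17.4
tcp_pos: [577.6, 49.9, 155.1]
tcp_rot: [-3.14, -0.064, 0.002]
contact_force: [-4.9, 0.9, 2.3]
opening: 25.1
finger_force: 25.0
```

Call:
servo_tool(moves=[[[15.5,11.9,0,0,0,0],[11.9,15.5,0,0,0,0],[7.5,18.1,0,0,0,0],[2.6,19.4,0,0,0,0],[-2.6,19.4,0,0,0,0],[-7.5,18.1,0,0,0,0],[-11.9,15.5,0,0,0,0],[-15.5,11.9,0,0,0,0]]])

```text
t: 18.4
tcp_pos: [581.9, -81.2, 155.2]
tcp_rot: [-3.141, -0.062, -0.001]
contact_force: [1.8, 4.4, -0.7]
opening: 25.6
finger_force: 25.0
```

Call:
servo_tool(moves=[[[-18.1,7.5,0,0,0,0],[-19.4,2.6,0,0,0,0],[-19.4,-2.6,0,0,0,0],[-18.1,-7.5,0,0,0,0],[-15.5,-11.9,0,0,0,0],[-11.9,-15.5,0,0,0,0],[-7.5,-18.1,0,0,0,0],[-2.6,-19.4,0,0,0,0]]])

```text
t: 19.4
tcp_pos: [466.7, -20.2, 154.9]
tcp_rot: [3.14, 0.062, 0.002]
contact_force: [13.8, -2.4, -10.0]
opening: 25.6
finger_force: 25.0
```

Call:
servo_tool(moves=[[[2.6,-19.4,0,0,0,0],[7.5,-18.1,0,0,0,0],[11.9,-15.5,0,0,0,0],[15.5,-11.9,0,0,0,0],[18.1,-7.5,0,0,0,0],[19.4,-2.6,0,0,0,0],[19.4,2.6,0,0,0,0],[18.1,7.5,0,0,0,0]]])

```text
t: 20.4
tcp_pos: [577.2, 49.9, 155.2]
tcp_rot: [-3.14, -0.064, 0.002]
contact_force: [-3.8, 3.5, 1.6]
opening: 25.1
finger_force: 25.0
```

Call:
servo_tool(moves=[[[15.5,11.9,0,0,0,0],[11.9,15.5,0,0,0,0],[7.5,18.1,0,0,0,0],[2.6,19.4,0,0,0,0],[0,0,0,0,0,0],[0,0,0,0,0,0],[0,0,0,0,0,0],[0,0,0,0,0,0]]])

```text
t: 21.4
tcp_pos: [617.3, -13.7, 155.2]
tcp_rot: [3.141, 0.063, 0.0]
contact_force: [4.6, 0.1, 2.0]
opening: 25.3
finger_force: 25.0
```

```bash
python3 lvl.py 1
```

```text
scene mark 161.33 281 board 161.31 2409 slopes [-0.003 -0.   ] centre [552.7 173.  161.2] need 0.03
side mark 162.16 737 board 160.95 3097 slopes [ 0.001 -0.003] centre [533.3 176.6 160.9] need 1.2
```

Call:
servo_tool(moves=[[[-1.2,10,0,0,0,0],[-1.4,9.4,0,0,0,0],[0,0,0,0,0,0],[0,0,0,0,0,0],[0,0,0,0,0,0],[0,0,0,0,0,0],[0,0,0,0,0,0],[0,0,0,0,0,0]]])

```text
t: 22.5
tcp_pos: [615.6, -33.6, 155.3]
tcp_rot: [3.141, 0.063, 0.001]
contact_force: [6.1, -1.5, 3.4]
opening: 26.0
finger_force: 25.0
```

Call:
servo_tool(moves=[[[0,0,0,0,0,0],[0,0,0,0,0,0],[0,0,0,0,0,0],[0,0,0,0,0,0],[0,0,-10,0,0,0],[0,0,-30,0,0,0],[0,0,-40,0,0,0],[0,0,-40,0,0,0]]], grip=70)

```text
t: 23.5
tcp_pos: [615.4, -33.5, 277.2]
tcp_rot: [3.141, 0.063, 0.001]
contact_force: [0.5, -1.3, 0.2]
opening: 70.0
finger_force: 0.0
```

Call:
servo_tool(moves=[[[-30,0,-20,0,0,0],[-40,-10,0,0,0,0],[-30,-10,0,0,0,0],[0,0,0,0,0,0],[0,0,0,0,0,0],[0,0,0,0,0,0],[0,0,0,0,0,0],[0,0,0,0,0,0]]])

```text
t: 24.5
tcp_pos: [515.0, -17.6, 294.9]
tcp_rot: [-3.141, -0.062, 0.001]
contact_force: [-0.1, -0.3, 0.4]
opening: 70.2
finger_force: 0.0
```

```bash
python3 lvl.py 1; python3 m.py; python3 -c "
from h import *
p,d,c,M=grab('scene');cv2.imwrite('pics/end.png',p[...,::-1])"
```

```text
scene mark 161.06 285 board 161.8 2402 slopes [-0.003 -0.001] centre [553.  173.1 161.7] need -0.74
side mark 162.08 727 board 161.37 3109 slopes [ 0.001 -0.005] centre [533.2 176.5 161.3] need 0.71
24.6 [514.90809044 -17.55712183 294.99160185] [-3.14090884e+00 -6.23611495e-02  5.39560190e-04]
boss [301, 154, 33, 33, 771] tool [27.6  1.5] [30.  29.7] 14.6 world [542.7 -17.9 156.9]
grip [325, 85, 26, 26, 523] tool [99.3 20.5] [23.4 22.2] 89.8 world [614.8 -34.1 176.9]
hub [295, 104, 47, 83, 1313] tool [49.8  7.5] [92.4 45.6] 14.8 world [570.  -22.8 113. ]
```

View pics/end.png

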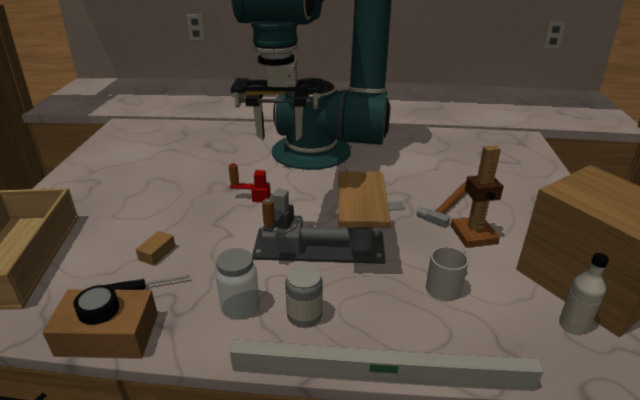

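The end picture shows the crank seated on the shaft at (280,215) and the board flat at (362,198). The board is within 1 mm of the stop block, the gripper is clear, and nothing else has moved. Handing in.

```bash
python3 -c "
from h import *
print(sign_off())"
```

```text
the job is handed in; nothing more can be done
None
```

The job is handed in: the crank is seated on the shaft, the board lies flat with its top measured within 1 mm of the stop block's top, and the gripper is clear of everything; `sign_off()` returned no verdict.

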